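# Clamp the glued filter in the one-hand bar clamp

### The arm

A 6-joint arm with a two-finger parallel gripper is mounted at the origin on the work surface. World frame = base frame: x ahead of the robot, y to its left, z up, the work surface at z = 0. Lengths are in m, angles in rad, forces in N, time in s.
With the tool pointing down it reaches from about 0.35 to 0.775 m from the base axis. Payload 7.3 kg.
Tool frame: the origin (TCP) lies at the very end of the fingers, on their centre line; the grasp point (between the pads) lies 19 mm behind it; z points along the fingers, y is the direction in which the jaws open and shut (so a half turn about z gives the same grasp; the last joint's range is limited). The gripper opens to 92 mm and grips with 3 to 60 N. Pads are 19 mm wide; open, the fingers measure 130 mm over their backs; the gripper's body (75 mm by 190 mm) begins 47 mm behind the grasp point.
Start: joints at [1.053, 0.342, 1.524, -0, 1.275, -0.146], TCP at [0.191, 0.489, 0.188] pointing down, gripper open.
Joint ranges: [-2.53, 2.53], [-0.77, 2.02], [0.04, 2.7], [-1, 4.14], [0.28, 2.66], [-3.11, 3.11]. Speed limits (rad/s): [2.57, 2.57, 3.14, 3.14, 3.14, 3.14].

### API

Orientations are given as [roll, pitch, yaw] about the fixed x, y, z axes, in that order (R = Rz(yaw) Ry(pitch) Rx(roll)).
In Python, from cell import observe, read_camera, camera_info, hand_in gives the robot as it stands.
- The arm moves only by the tool jog_arm, never from a script. Its argument "rows" is one flat list of numbers, 5 for each row, row after row: the finger opening in mm, from 0 to 91.8, then the shift along the tool's x, y, z in mm, then the turn about the tool's z in degrees. In form: [gripper, tx, ty, tz, roll, gripper, tx, ty, tz, roll, ...]. A call has 1 to 20 rows; each row shifts and turns the commanded pose from where the row before left it, along the tool's axes as they then stand; what a row does not reach is not made up. A row lasts 1/10 s, in which the tool goes at most 50 mm and 8.59 degrees, less where a joint would pass 70% of its speed; a pose out of reach is approached as far as the arm can. A call with a gripper value outside its range is refused whole. The fingers move at their own pace and stop on an object; "grip_force" is the grip in N (left out, the last holds). Time passes only in rows, so rows that do not move let the fingers close. It gives the time, the measured TCP pose, the force and the opening at its end, in the units of the state.
- observe(): the state, without advancing time (a new reading comes with each control period).
- read_camera(name): name is "scene" or "top"; returns (picture, depth): 384x512x3 uint8, red, green, blue; 384x512 float32, m along the optical axis (not along the pixel's ray), 0 where there is no reading.
- camera_info(name): a dict with "fx", "fy", "cx", "cy" (pixels), "extrinsics" (4x4, takes a point from camera to world coordinates). Camera axes: x right, y up, looking along -z (the intrinsics and any distortion apply to the point x, -y, -z); pixel columns grow to the right and rows downward; lengths in m; the calibration is good to about 2 mm. A picture is of the moment at which its call begins. camera_info takes no time and is no camera call.
- hand_in(): hands the job in, once; it reports no verdict.
The state is a dict: "time": time; "qpos": joint angles; "qvel": joint speeds; "joint_efforts": joint torques, N m; "tool_pos": TCP position; "tool_rot": TCP orientation; "contact_force": force on the tool from outside, world axes, zero at the start; "torque": the same for the moment, N m; "opening": finger opening in m.
Only numpy, scipy, OpenCV 4.12 (cv2) and the standard library are available. Lean on these libraries where they do the work, as an engineer would, in place of code of your own. Each camera call takes 0.05 s, during which the arm holds its last target. There are 200 camera calls.

### The job

The grey pleated filter's frame has just been glued: lay it flat on the clamp's board between the two jaws, lengthways along the bar, let go of it, and then squeeze the clamp's trigger again and again until the sliding jaw holds the filter firmly end to end, with about 14 newtons, never so hard that the frame cracks (over 24 newtons). Move the sliding jaw only with the trigger, let the trigger go at the end with the filter still gripped, and leave the other things where they are.

Things in the scene. Friction and masses are not known exactly. Their poses are not given: they have to be found in the camera images.
- clamp: One-hand bar clamp lying on its side, fixed on a plywood board (245 x 255 mm, top at z 12 mm); place and yaw vary. Origin on the counter under the bar, z up. Steel bar 18 mm wide along clamp y at x = 0, top 38 mm up, its rear end at y -155 mm, moving to -210 as the jaw closes. Black housing x -30 to 66, y -145 to -62 mm, top 60 mm. Handle and trigger lie on the -x side, the jaws on the +x side.
- handle_mid (a point): Middle of the fixed handle beside the trigger: clamp x -68, y -130, z 36 mm. The handle is 16 mm thick in y, 30 mm high (z 21 to 51), and runs along clamp x from -25 to -110 mm. Handle and released trigger together measure 61 mm over their outer faces, with a 33 mm gap between them.
- clamp_bed (a point): Point on top of the board between the jaws, in the middle of their width: clamp x 75, y -10, z 12 mm; its axes are the clamp's. The filter's middle belongs over it, within about 12 mm in x and 4 mm in y when laid down (the closing jaw pushes the filter along -y up to the fixed jaw).
- anvil: Fixed jaw: origin at the middle of its rubber face, at clamp x 75, y -55, z 35 mm; the face looks to clamp +y and is 60 mm wide in x, 36 mm high; top of the jaw 56 mm above the counter.
- jaw: Sliding jaw with the bar. Origin on clamp x 75, z 35 mm, at the pad's face when its threaded stub is fully in. The rubber pad (60 mm wide in x, 36 mm high) faces clamp -y, towards the fixed jaw; it is screwed out 0 to 10 mm beyond this origin, differently each time and not reported. It is springy, 1 mm per 6 N. Jaw behind the pad: 22 mm thick, clamp x -13 to 107 mm, top 55 mm up.
- jaw_travel (a joint): Travel of the sliding jaw towards the fixed jaw, m; starts at 0 to 0.010. At 0 its origin stands 115 mm from the fixed jaw's face; so the pad begins to press an 80 mm filter at a travel of 0.025 to 0.035, depending on how far the pad is screwed out. It stays where it is left (drags with 26 N).
- trigger_angle (a joint): Trigger lever angle, rad: 0 released, 0.20 fully squeezed (hard stop); a spring brings it back. Upright pivot at clamp x 60, y -83 mm; squeezing turns it counter-clockwise seen from above. A full stroke drives the jaw 4 to 9 mm; up to 4 mm (at the jaw) is slack before the pawl catches a tooth. Jaw and clamping force stay when it is released.
- trigger_press (a point): Middle of the trigger's outer face (away from the handle), where to press towards clamp -y: at rest clamp x -68, y -77, z 36 mm; 25 mm travel. Trigger 12 mm thick, z 22 to 50 mm, clamp x -30 to -100. Pressed here it takes about 2.5 N alone, 11 to 13.5 N while driving the jaw freely, plus 1 N per 2.6 N of clamping (about 17 N for a 14 N grip).
- filter: Grey pleated filter cassette, 54 x 80 x 44 mm (own x, y, z; pleats on top), 100 to 210 g; origin at the middle of its underside. Starts lying flat on the counter at one of two places, any yaw. To be clamped with its long y axis along the clamp's y, either way round.
- dust_bin: Bystander: clear cup-shaped dust bin, 68 mm across, 85 mm tall, loose.
- bowl: Bystander: stainless steel bowl, 110 mm across, 50 mm tall, loose.
- brush_roll: Bystander: white brush roll, 44 mm thick, 220 mm long, lying on the far side.
- glue_bottle: Bystander: white glue bottle, 48 mm across, 120 mm tall.
- foam_filter: Bystander: round grey foam puck, 72 mm across, 30 mm tall.
- screwdriver: Bystander: screwdriver lying on the counter.
There are look-alikes about, which are no part of the job. What is shaped like the filter but purple is not meant.

How it is judged:
On the way, in this order (a step that is already met when the one before it is completed fails the run):
1. the filter lies flat on the board between the jaws, lengthways along the bar, let go and not yet gripped (x of filter in the frame of clamp between 0.055 and 0.095 m and y of filter in the frame of clamp between -0.025 and 0.02 m and z of filter in the frame of clamp below 0.016 m and angle between the y axis of filter and the y axis of clamp, either way round below 0.2 rad and angle between filter's own z axis and vertical below 0.1 rad and contact force between filter and jaw below 1 N and contact force between the fingers and filter below 0.3 N), for 0.2 s.
2. the sliding jaw grips the filter against the fixed jaw with 8 to 24 N (contact force between filter and anvil above 8 N and contact force between filter and jaw above 8 N), for 0.2 s.
At the end, for the whole second after the job is handed in: The filter lies flat on the board, long axis along the bar within 0.1 rad and its middle within 20 mm of the jaws' middle in clamp x, held between both jaws with 8 to 24 N, at rest, and the trigger is released (below 0.03 rad) (all of step 2 and contact force between filter and anvil below 24 N and x of filter in the frame of clamp between 0.055 and 0.095 m and z of filter in the frame of clamp below 0.018 m and angle between the y axis of filter and the y axis of clamp, either way round below 0.1 rad and angle between filter's own z axis and vertical below 0.1 rad and value of joint trigger_angle below 0.03 rad and linear speed of filter below 0.01 m/s); the robot touches nothing.
It fails at once if the filter frame is cracked: pressed against a jaw with more than 24 N (contact force between filter and anvil above 24 N or contact force between filter and jaw above 24 N).
It fails at once if the sliding jaw is pushed by the robot directly (over 5 N) instead of by its trigger (contact force between any of the fingers, the arm and jaw above 5 N).
It fails at once if a bystander is moved by more than 30 mm (distance of any of dust_bin, bowl, brush_roll, glue_bottle, foam_filter, screwdriver from where it was at the start of the episode above 0.03 m).
It also fails if it takes over 64 s, if anything falls off the work surface, if the arm or the gripper's body presses on something with over 40 N, if the wrist force passes 120 N, or if a joint passes its speed limit or range.

## Working session

There is one attempt and no reset: what is moved stays moved. The work goes in short steps, Python scripts to look and compute and a tool call to move; the robot and the scene stay as the last step left them, time stands still between calls to the robot, and variables do not carry over. Pictures are saved under pics/ and viewed, about 8 in all and at most 12, crops included, and the job is handed in when it is done.

Besides the shell and the picture viewer there is one more tool, called as name(argument=value, ...), one argument or row to a line, values as JSON. jog_arm: Moves the arm, as the interface text tells. Its arguments: {"type":"object","properties":{"rows":{"type":"array","items":{"type":"number"}},"grip_force":{"type":"number"}},"required":["rows"]}

```bash
mkdir -p pics; cat > h.py <<'E'
import numpy as np,cv2
from cell import *
def snap(n,f):
    p,d=read_camera(n); np.savez(f'{f}.npz',p=p,d=d); cv2.imwrite(f'pics/{f}.png',cv2.resize(p[:,:,::-1],(800,600),interpolation=cv2.INTER_CUBIC)); return p,d
def cloud(n,d):
    c=camera_info(n); v,u=np.mgrid[:384,:512]
    P=np.stack([(u-c['cx'])/c['fx']*d,-(v-c['cy'])/c['fy']*d,-d],-1)
    E=np.array(c['extrinsics']); return P@E[:3,:3].T+E[:3,3]
E
python3 - <<'E'
from h import *
for n in('top','scene'): snap(n,n+'0'); print({k:v for k,v in camera_info(n).items()})
print(observe())
E
```

```text
{'fx': 357.25112914271597, 'fy': 357.25112914271597, 'cx': 250.55409868038657, 'cy': 194.19976375488352, 'extrinsics': array([[ 0.00163556,  0.98760528, -0.15694944,  0.38460174],
       [-0.99959558, -0.00284119, -0.02829494,  0.11821441],
       [-0.02839015,  0.15693225,  0.98720123,  0.97670099],
       [ 0.        ,  0.        ,  0.        ,  1.        ]])}
{'fx': 438.9758519428548, 'fy': 438.9758519428548, 'cx': 254.56477009159366, 'cy': 183.81921203139277, 'extrinsics': array([[ 8.48598565e-01, -3.07135791e-01,  4.30752924e-01,
         1.01737743e+00],
       [ 5.29037205e-01,  4.92144351e-01, -6.91312935e-01,
        -6.44537113e-01],
       [ 3.34327021e-04,  8.14531487e-01,  5.80119250e-01,
         7.23893283e-01],
       [ 0.00000000e+00,  0.00000000e+00,  0.00000000e+00,
         1.00000000e+00]])}
{'time': 0.1, 'qpos': array([ 1.05297786e+00,  3.42629936e-01,  1.52493353e+00, -2.27422807e-06,
        1.27541749e+00, -1.45970942e-01]), 'qvel': array([ 0.00025398, -0.00141874, -0.0017539 , -0.0006744 , -0.00014663,
       -0.00076811]), 'joint_efforts': array([ 1.68895349e-03, -4.32004917e+01, -2.44696462e+01,  7.20232632e-02,
        5.25958801e-02, -4.47040054e-05]), 'tool_pos': array([0.19050398, 0.48875814, 0.1877223 ]), 'tool_rot': array([-3.14021880e+00, -1.99780627e-04,  2.76974565e+00]), 'contact_force': array([0.0307774 , 0.10899532, 0.2541369 ]), 'torque': array([-0.00247051, -0.00747228,  0.00695724]), 'opening': 0.09179465409631563}
```

View pics/top0.png

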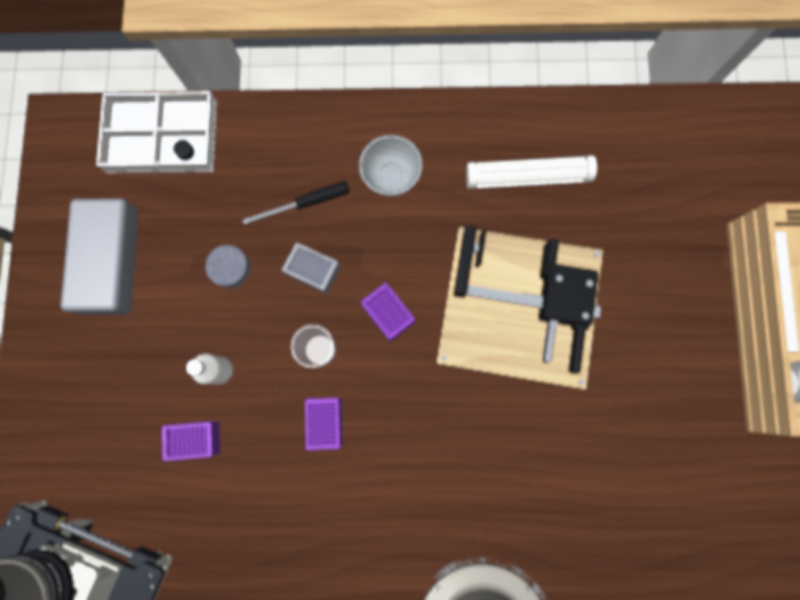

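View pics/scene0.png

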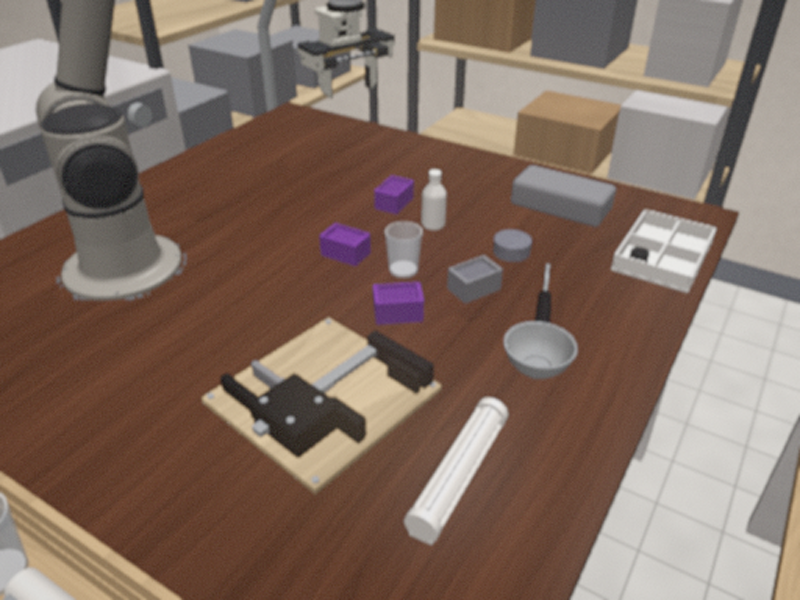

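The grey filter is at about (310,267) in the top picture. Things it could be confused with: purple cassettes at (388,311), (323,424) and (188,441), the foam puck at (227,265), and the large grey box at (97,256). I'll check the choice in a crop and measure the filter and the clamp.

```bash
python3 - <<'E'
from h import *
t=np.load('top0.npz'); p,d=t['p'],t['d']; W=cloud('top',d)
crop=p[125:260,170:400,::-1]; cv2.imwrite('pics/c1.png',cv2.resize(crop,None,fx=3.4,fy=3.4,interpolation=cv2.INTER_CUBIC))
v,u=np.mgrid[:384,:512]
m=(u>172)&(u<222)&(v>148)&(v<192)&(W[...,2]>.03)
print('filter z',np.percentile(W[m][:,2],[5,50,95]),cv2.minAreaRect((W[m][:,:2]*1000).astype(np.float32)))
s=np.load('scene0.npz'); V=cloud('scene',s['d'])
m2=(V[...,2]>.03)&(V[...,2]<.06)&(np.hypot(V[...,0]-W[m][:,0].mean(),V[...,1]-W[m][:,1].mean())<.06)
print('scene',cv2.minAreaRect((V[m2][:,:2]*1000).astype(np.float32)),V[m2][:,2].max())
# clamp parts
m=(u>280)&(u<390)&(v>140)&(v<255)
for lo,hi in((.008,.017),(.03,.042),(.044,.053),(.05,.07)):
    k=m&(W[...,2]>lo)&(W[...,2]<hi); print(lo,hi,k.sum(),cv2.minAreaRect((W[k][:,:2]*1000).astype(np.float32)))
# height map 2mm
H=np.zeros((170,170)); x0,y0=.35,-.25
k=m&(W[...,2]>.005)
i=((W[k][:,0]-x0)/.002).astype(int); j=((W[k][:,1]-y0)/.002).astype(int); ok=(i>=0)&(i<170)&(j>=0)&(j<170)
np.maximum.at(H,(i[ok],j[ok]),W[k][ok][:,2])
H=cv2.dilate(H,np.ones((2,2)))
im=cv2.applyColorMap((np.clip(H/.07,0,1)*255).astype(np.uint8)[::-1,::-1].copy(),cv2.COLORMAP_JET)
cv2.imwrite('pics/h1.png',cv2.resize(im,(595,595),interpolation=cv2.INTER_NEAREST))
E
```

```text
filter z [0.03561519 0.04001237 0.04575799] ((520.630615234375, 205.75955200195312), (314.949462890625, 74.01948547363281), 45.99006652832031)
scene ((598.1282348632812, 284.591064453125), (84.9529037475586, 59.42324447631836), 64.23373413085938) 0.04924410695570769
0.008 0.017 5540 ((533.6024169921875, -78.21432495117188), (255.44883728027344, 245.4558563232422), 80.07229614257812)
0.03 0.042 545 ((559.5486450195312, -85.62010192871094), (290.7933044433594, 168.9447479248047), 52.3356819152832)
0.044 0.053 522 ((539.77587890625, -72.95533752441406), (229.95094299316406, 213.2602081298828), 79.38638305664062)
0.05 0.07 1937 ((542.0468139648438, -74.81050109863281), (233.03268432617188, 215.13247680664062), 79.2833251953125)
```

View pics/c1.png

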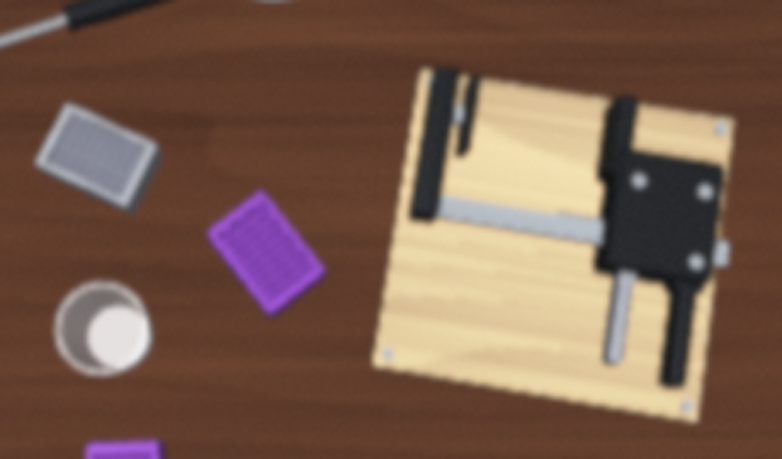

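View pics/h1.png

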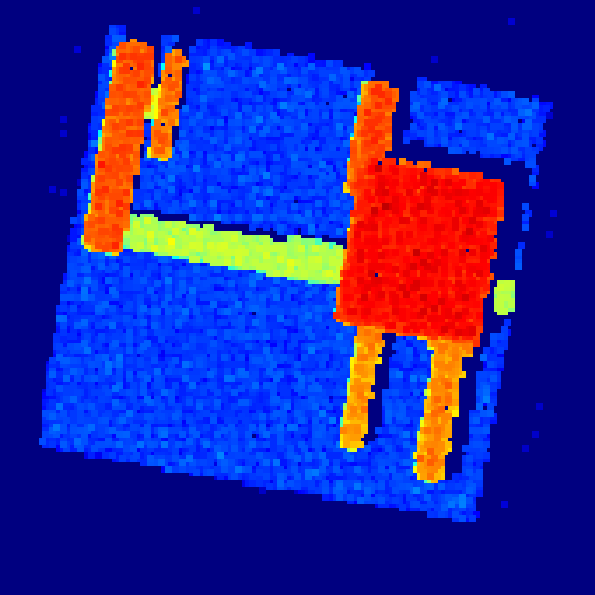

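The crop confirms the grey cassette at (97,155) in crop pixels; the height map shows the clamp clearly, with the jaw at the left, the housing at the right and the handles pointing towards the robot. Next I fit the numbers.

```bash
python3 - <<'E'
from h import *
from scipy.optimize import minimize
W=cloud('top',np.load('top0.npz')['d']); V=cloud('scene',np.load('scene0.npz')['d'])
for P in(W,V):
    k=(P[...,2]>.036)&(P[...,2]<.055)&(np.hypot(P[...,0]-.598,P[...,1]-.285)<.06); q=P[k]
    print('filter',cv2.minAreaRect((q[:,:2]*1000).astype(np.float32)),np.percentile(q[:,2],[5,50,95]),q.mean(0))
v,u=np.mgrid[:384,:512]
m=(u>280)&(u<390)&(v>140)&(v<255)
T=W[m&(W[...,2]>.044)]*1000; B=W[m&(W[...,2]>.03)&(W[...,2]<.042)]*1000
def cl(P,p): 
    a=p[2]; d=P[:,:2]-p[:2]; return np.c_[d@[np.cos(a),np.sin(a)],d@[-np.sin(a),np.cos(a)]]
def sd(q,x0,x1,y0,y1):
    dx=np.maximum(x0-q[:,0],q[:,0]-x1);dy=np.maximum(y0-q[:,1],q[:,1]-y1)
    return np.maximum(dx,dy)
def cost(p):
    q=cl(T,p); j=60-p[3]
    R=[(-30,66,-145,-62),(45,105,-77,-55),(-13,107,j,j+22),(-110,-25,-138,-122),(-100,-30,-89,-77)]
    S=np.array([sd(q,*r) for r in R]); c=np.minimum(np.maximum(S.min(0),0),8)[np.newaxis]
    # coverage: area samples need near point
    from scipy.spatial import cKDTree
    t=cKDTree(q); g=[]
    for r in R: 
        X,Y=np.meshgrid(np.arange(r[0]+2,r[1]-1,4),np.arange(r[2]+2,r[3]-1,4)); g.append(np.c_[X.ravel(),Y.ravel()])
    D=np.maximum(np.minimum(t.query(np.vstack(g))[0],10)-2,0)
    return (c**2).sum()/4+(D**2).sum()
best=min((minimize(cost,[x,-70,-.17,5],method='Nelder-Mead',options=dict(initial_simplex=np.array([[x,-70,-.17,5],[x+15,-70,-.17,5],[x,-50,-.17,5],[x,-70,-.12,5],[x,-70,-.17,-5]]),maxiter=800)) for x in(500,520,540)),key=lambda r:r.fun)
p=best.x; print(best.fun,p)
q=cl(T,p); h=lambda k,a:np.percentile(q[k][:,a],[1,50,99]).round(1)
k=(q[:,0]<-40)&(q[:,1]<-105);print('handle x,y',h(k,0),h(k,1))
k=(q[:,0]<-40)&(q[:,1]>-105)&(q[:,1]<0);print('trig',h(k,0),h(k,1))
k=(q[:,1]>47);print('jaw',h(k,0),h(k,1))
k=(q[:,1]>10)&(q[:,1]<47)&(q[:,0]>40);print('pad',h(k,0),h(k,1))
k=(q[:,1]>-100)&(q[:,1]<-20)&(q[:,0]>75);print('anvil',h(k,0),h(k,1))
b=cl(B,p);k=(abs(b[:,0])<20)&(b[:,1]>-50)&(b[:,1]<40);print('bar x',np.percentile(b[k][:,0],[3,50,97]),np.polyfit(b[k][:,1],b[k][:,0],1))
a=p[2]
for n,c in dict(handle=(-68,-130),bed=(75,-10),press=(-68,-77)).items(): print(n,p[0]+c[0]*np.cos(a)-c[1]*np.sin(a),p[1]+c[0]*np.sin(a)+c[1]*np.cos(a))
E
```

```text
filter ((598.4805908203125, 286.8008728027344), (81.25337982177734, 54.259395599365234), 64.3237533569336) [0.03661982 0.04022572 0.04556472] [0.59824798 0.28685653 0.04058724]
filter ((598.1124267578125, 284.431884765625), (84.92353820800781, 59.08143615722656), 64.83553314208984) [0.03728335 0.04171407 0.04703108] [0.59900602 0.28395211 0.0421029 ]
1870.2868373233346 [ 5.46763245e+02 -4.61731229e+01 -1.90963249e-01 -4.98726851e-01]
handle x,y [-106.4  -73.6  -40.8] [-140.3 -130.9 -124.2]
trig [-97.2 -68.8 -41.6] [-91.  -84.  -78.9]
jaw [-190.4   47.7  102.9] [ 49.9  75.2 130.6]Traceback (most recent call last):
  File "<stdin>", line 32, in <module>
  File "<stdin>", line 28, in <lambda>
    return _quantile_unchecked(
        a, q, axis, out, overwrite_input, method, keepdims, weights)
    return _ureduce(a,
                    func=_quantile_ureduce_func,
    ...<5 lines>...
                    overwrite_input=overwrite_input,
                    method=method)
    r = func(a, **kwargs)
    result = _quantile(arr,
                       quantiles=q,
    ...<2 lines>...
                       out=out,
                       weights=wgt)
    slices_having_nans = np.isnan(arr[-1, ...])
                                  ~~~^^^^^^^^^
IndexError: index -1 is out of bounds for axis 0 with size 0
```

```bash
cat > fit.py <<'E'
from h import *
from scipy.optimize import minimize
from scipy.spatial import cKDTree
def cl(P,p): 
    a=p[2]; d=P[:,:2]-p[:2]; return np.c_[d@[np.cos(a),np.sin(a)],d@[-np.sin(a),np.cos(a)]]
def sd(q,x0,x1,y0,y1):
    return np.maximum(np.maximum(x0-q[:,0],q[:,0]-x1),np.maximum(y0-q[:,1],q[:,1]-y1))
W=cloud('top',np.load('top0.npz')['d'])*1000
p0=np.array([547,-46,-.17])
A=W[(W[...,2]>44)&(W[...,2]<70)]; q0=cl(A,p0); T=A[(abs(q0[:,0])<125)&(q0[:,1]>-160)&(q0[:,1]<115)]
def cost(p):
    q=cl(T,p); j=p[3]
    R=[(-30,66,-145,-62),(60,105,-71,-55),(-13,107,j,j+22),(-110,-25,-138,-122),(-100,-30,-89,-77),(45,105,p[4],p[4]+6)]
    c=np.minimum(np.maximum(np.array([sd(q,*r) for r in R]).min(0),0),8)
    t=cKDTree(q); g=[]
    for r in R: 
        X,Y=np.meshgrid(np.arange(r[0]+2,r[1]-1,4),np.arange(r[2]+2,r[3]-1,4)); g.append(np.c_[X.ravel(),Y.ravel()])
    D=np.maximum(np.minimum(t.query(np.vstack(g))[0],10)-1.5,0)
    return (c**2).sum()/4+(D**2).sum()
p=np.r_[p0,75,50]
for _ in range(4): 
    s=np.vstack([p,p+np.diag([6,6,.03,6,6])]); r=minimize(cost,p,method='Nelder-Mead',options=dict(initial_simplex=s,maxiter=600)); p=r.x
print(r.fun,p)
q=cl(T,p); h=lambda k,a:np.percentile(q[k][:,a],[1,50,99]).round(1) if k.any() else None
for n,k in dict(handle=(q[:,0]<-40)&(q[:,1]<-105),trig=(q[:,0]<-40)&(q[:,1]>-105)&(q[:,1]<0),jaw=(q[:,1]>p[3]-4)&(abs(q[:,0]-47)<70),pad=(q[:,1]>10)&(q[:,1]<p[3]-4)&(q[:,0]>40),anvil=(q[:,1]>-100)&(q[:,1]<-20)&(q[:,0]>75),housing=(q[:,1]<-50)&(q[:,0]>-25)&(q[:,0]<50)).items(): print(n,h(k,0),h(k,1))
B=W[(W[...,2]>31)&(W[...,2]<43)]; b=cl(B,p);k=(abs(b[:,0])<20)&(b[:,1]>-50)&(b[:,1]<45);print('bar x',np.percentile(b[k][:,0],[3,50,97]),np.polyfit(b[k][:,1],b[k][:,0],1))
a=p[2]
for n,c in dict(handle=(-68,-130),bed=(75,-10),press=(-68,-77)).items(): print(n,p[0]+c[0]*np.cos(a)-c[1]*np.sin(a),p[1]+c[0]*np.sin(a)+c[1]*np.cos(a))
E
python3 fit.py
```

```text
123.68729149123394 [ 5.46212238e+02 -4.60001917e+01 -1.73644275e-01  6.49057715e+01
  4.99644087e+01]
handle [-108.   -75.   -41.2] [-139.1 -129.8 -122.9]
trig [-98.  -69.3 -40.4] [-89.7 -83.  -77.9]
jaw [-12.2  45.3 104.4] [64.6 75.7 86.4]
pad [ 45.5  73.7 104.9] [47.8 53.1 58. ]
anvil [ 75.4  90.6 107. ] [-74.5 -64.2 -56.1]
housing [-24.2  12.3  49.6] [-144.  -101.9  -62.4]
bar x [-8.71186496  0.06863128  9.47156089] [-0.01161135  0.01143792]
handle 456.7743594797362 -162.29664842691676
bed 618.3566344034637 -68.80778047744924
press 465.9313263460994 -110.09367956681908
```

jog_arm(
  rows=[91.8,0,0,0,7.9,91.8,0,0,0,7.9,91.8,0,0,0,7.9,91.8,0,0,0,7.9,91.8,0,0,0,7.9,91.8,0,0,0,7.9,91.8,0,0,0,7.9,91.8,0,0,0,7.9,91.8,0,0,0,7.9,91.8,0,0,0,7.9,91.8,0,0,0,7.9,91.8,0,0,0,7.4],
  grip_force=25,
)

```text
time: 1.3
tool_pos: [0.1906, 0.4889, 0.1879]
tool_rot: [-3.142, 0.001, 1.118]
contact_force: [-0.4, -0.8, 0.4]
opening: 0.0918
```

jog_arm(
  rows=[80,-0.5,35,0,0,80,-0.5,35,0,0,80,-0.5,35,0,0,80,-0.5,35,0,0,80,-0.5,35,0,0,80,-0.5,35,0,0,80,-0.5,35,0,0,80,-0.5,35,0,0,80,-0.5,35,0,0,80,-0.5,35,0,0,80,-0.5,35,0,0,80,-0.5,35,0,0,80,-0.2,35,0,0,80,0,0,0,0,80,0,0,0,0],
)

```text
time: 2.8
tool_pos: [0.5983, 0.2864, 0.1872]
tool_rot: [-3.14, 0.001, 1.123]
contact_force: [0.3, -0.1, 0.4]
opening: 0.0799
```

jog_arm(
  rows=[80,0,0,30,0,80,0,0,30,0,80,0,0,30,0,80,0,0,30,0,80,0,0,20,0,80,0,0,20,0,80,0,0,10,0,80,0,0,8,0,80,0,0,0,0,80,0,0,0,0,40,0,0,0,0,40,0,0,0,0,40,0,0,0,0,40,0,0,0,0,40,0,0,0,0,40,0,0,0,0],
)

```text
time: 4.4
tool_pos: [0.5984, 0.2869, 0.0104]
tool_rot: [3.142, -0.0, 1.124]
contact_force: [-1.3, 0.6, 0.2]
opening: 0.0412
```

```bash
python3 - <<'E'
from h import *
p,d=snap('scene','s1')
cv2.imwrite('pics/s1c.png',cv2.resize(p[100:260,220:420,::-1],(750,600),interpolation=cv2.INTER_CUBIC)); o=observe(); print(o['opening'],o['contact_force'])
E
```

```text
0.04044373496289954 [0.4593846  0.10522292 0.17901696]
```

View pics/s1c.png

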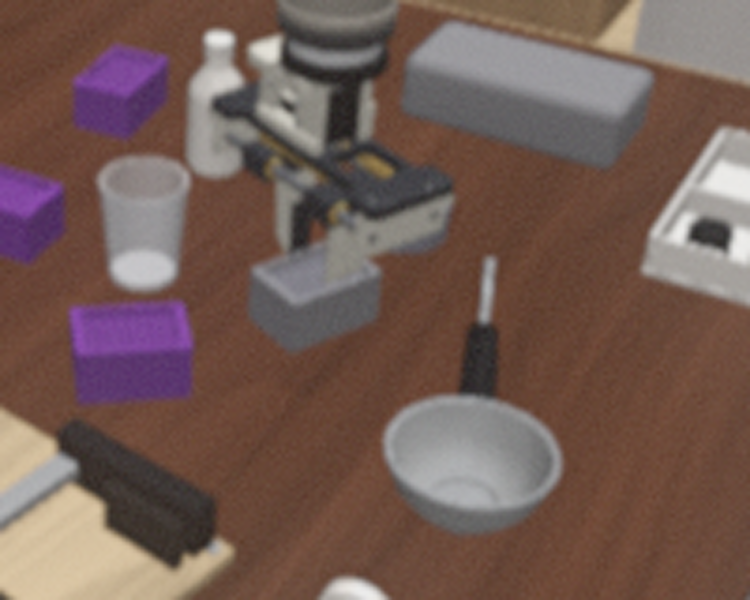

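```bash
python3 - <<'E'
from h import *
V=cloud('scene',np.load('s1.npz')['d'])*1000
p,d=snap('top','t1'); W=cloud('top',d)*1000
cv2.imwrite('pics/t1c.png',cv2.resize(p[110:260,110:310,::-1],(800,600),interpolation=cv2.INTER_CUBIC))
for (x,y) in[(345,245),(345,270),(300,220),(300,280),(360,310),(270,300)]:
    r,c=int(100+y/3.75),int(220+x/3.75); print((x,y),V[r,c].round())
for P in(V,W):
    for lo,hi in((18,34),(36,50),(55,75)):
        k=(P[...,2]>lo)&(P[...,2]<hi)&(np.hypot(P[...,0]-598,P[...,1]-286)<70); q=P[k]
        print(lo,len(q),cv2.minAreaRect(q[:,:2].astype(np.float32)) if len(q)>3 else '')
print(observe()['opening'],observe()['tool_pos'])
E
```

```text
(345, 245) [631. 263.  91.]
(345, 270) [631. 267.  66.]
(300, 220) [580. 295.  79.]
(300, 280) [592. 276.  41.]
(360, 310) [633. 296.  17.]
(270, 300) [581. 250.  32.]
18 165 ((609.8143310546875, 267.35833740234375), (95.85787200927734, 47.97789001464844), 32.35361099243164)
36 326 ((597.0232543945312, 284.9864196777344), (83.30015563964844, 62.07858657836914), 64.8649673461914)
55 95 ((599.6797485351562, 283.28924560546875), (25.049407958984375, 74.9918212890625), 66.07810974121094)
18 6 ((600.4266357421875, 241.7858123779297), (0.8823423385620117, 9.60073471069336), 65.39405059814453)
36 8 ((603.828125, 242.94044494628906), (9.22948169708252, 4.800253391265869), 27.182621002197266)
55 0 
0.04015267145588022 [0.59835617 0.28695056 0.01030731]
```

View pics/t1c.png

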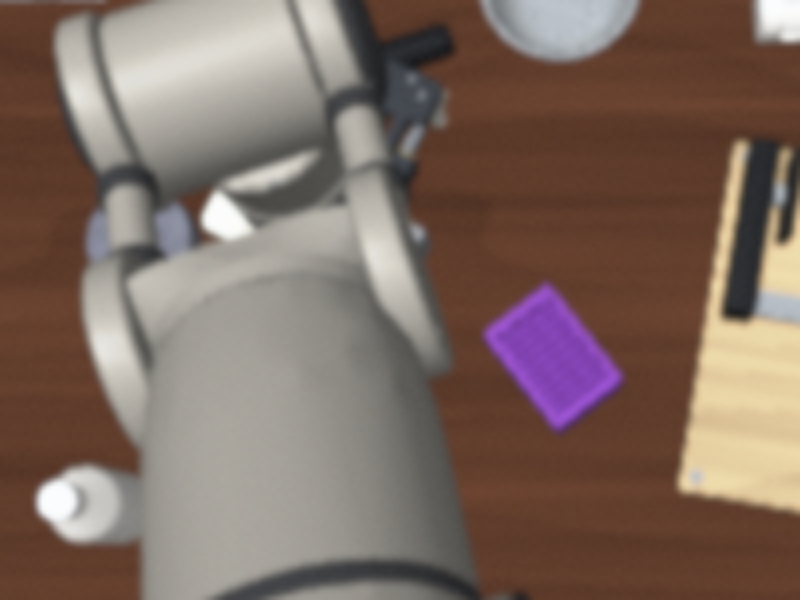

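The fingers reached 40 mm, less than the filter's 54 mm width. In the scene crop the filter stays at (315,300) with the fingers over it, and in the top view the arm hides it. I lift a little and check whether it follows.

jog_arm(
  rows=[40,0,0,-10,0,40,0,0,-20,0,40,0,0,-30,0,40,0,0,-30,0,40,0,0,0,0,40,0,0,0,0],
)

```text
time: 5.1
tool_pos: [0.5988, 0.2871, 0.1016]
tool_rot: [3.14, -0.002, 1.124]
contact_force: [-0.4, -0.9, -0.7]
opening: 0.04
```

```bash
python3 - <<'E'
from h import *
p,d=snap('scene','s2'); P=cloud('scene',d)*1000
cv2.imwrite('pics/s2c.png',cv2.resize(p[80:220,240:400,::-1],(686,600),interpolation=cv2.INTER_CUBIC)); print(observe())
for lo in range(15,160,15):
    k=(P[...,2]>lo)&(P[...,2]<lo+15)&(np.hypot(P[...,0]-598,P[...,1]-286)<60); q=P[k]
    print(lo,len(q),cv2.minAreaRect(q[:,:2].astype(np.float32)) if len(q)>3 else '')
E
```

```text
{'time': 5.15, 'qpos': array([3.31729967e-01, 6.67549930e-01, 1.22382593e+00, 5.87894762e-05,
       1.25062918e+00, 7.78574637e-01]), 'qvel': array([-1.96445584e-03,  2.20254813e-02,  1.93866361e-02,  6.35905831e-05,
       -2.47236321e-03, -4.38978457e-04]), 'joint_efforts': array([ 2.10741634e-02, -6.05006075e+01, -2.52400500e+01,  8.40266375e-02,
       -5.24220325e-02,  1.20147193e-03]), 'tool_pos': array([0.59802303, 0.28682091, 0.1002093 ]), 'tool_rot': array([-3.14125989e+00,  2.49885809e-04,  1.12393318e+00]), 'contact_force': array([-0.69009435, -0.06114951, -0.32960657]), 'torque': array([-0.04478527,  0.11079011,  0.03950896]), 'opening': 0.0400396234431918}
15 147 ((609.5777587890625, 265.4095153808594), (95.37788391113281, 50.27689743041992), 29.8026065826416)
30 391 ((598.7557373046875, 285.7831115722656), (83.58036041259766, 58.5272331237793), 64.89913940429688)
45 85 ((598.4937133789062, 284.4927673339844), (83.94483184814453, 57.3310546875), 64.91207122802734)
60 0 
75 0 
90 0 
105 0 
120 0 
135 27 ((595.005126953125, 285.4441223144531), (22.431236267089844, 65.35384368896484), 64.82633972167969)
150 90 ((601.381103515625, 284.165283203125), (24.429346084594727, 73.08580780029297), 65.50743103027344)
```

View pics/s2c.png

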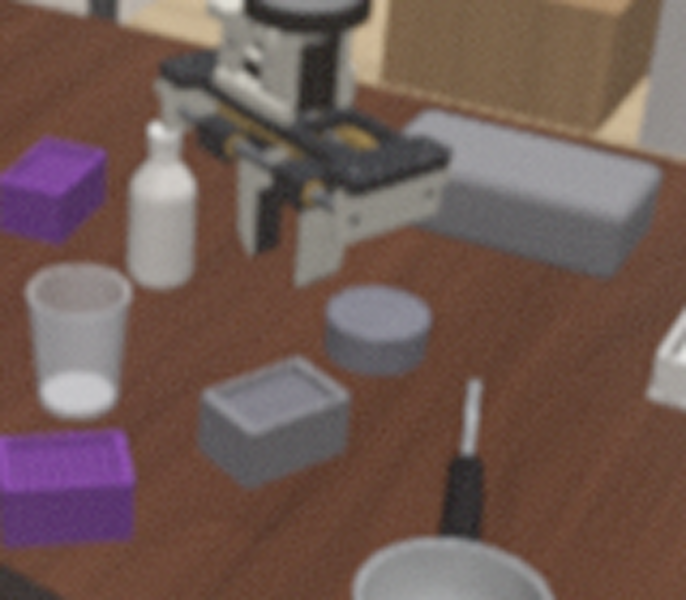

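The lifted view shows the filter untouched at (275,420). The fingertips, at (320,280), stand about 35 mm higher than the reported TCP, so the fingers closed just above the filter. I'll measure that offset.

```bash
python3 - <<'E'
from h import *
c=camera_info('scene');E=np.linalg.inv(c['extrinsics'])
def pr(X): q=E[:3,:3]@X+E[:3,3]; return c['cx']+c['fx']*q[0]/-q[2], c['cy']-c['fy']*q[1]/-q[2]
for f,t,yaw,op in(('scene0',[.1905,.4888,.1877],2.7697,92),('s2',[.598,.2868,.1002],1.124,40)):
    t=np.array(t); P=cloud('scene',np.load(f+'.npz')['d'])
    print(f,pr(t),'800:',np.array(pr(t))*1.5625, 'crop',(np.array(pr(t))-[240,80])*4.286)
    d=P-t; y=np.array([np.sin(yaw),-np.cos(yaw)]); x=np.array([np.cos(yaw),np.sin(yaw)])
    a=d[...,:2]@y*1000; b=d[...,:2]@x*1000; z=d[...,2]*1000
    k=(abs(a)<75)&(abs(b)<25)&(z>-40)&(z<90)
    for lo in range(-40,90,10):
        m=k&(z>=lo)&(z<lo+10)
        if m.sum()>2: print(lo,m.sum(),'y',np.percentile(a[m],[3,50,97]).round(),'x',np.percentile(b[m],[3,50,97]).round())
E
```

```text
scene0 (np.float64(223.61317707247812), np.float64(70.35303450558807)) 800: [349.39558918 109.92661641] crop [-70.23392307 -41.34689411]
40 23 y [-55.  44.  54.] x [-14.  -8.   8.]
50 51 y [-64.  44.  59.] x [-15.  -9.   7.]
60 47 y [-65. -47.  60.] x [-16.  -9.  10.]
70 49 y [-66.  44.  62.] x [-15.  -8.   8.]
80 50 y [-67.  -5.  59.] x [-15. -10.   8.]
s2 (np.float64(305.1190543336609), np.float64(154.53455448485477)) 800: [476.7485224  241.46024138] crop [279.10026687 319.45510052]
40 28 y [-29. -19.  30.] x [-12.  -6.   9.]
50 56 y [-29. -17.  38.] x [-13.  -7.   8.]
60 70 y [-32.  22.  40.] x [-12.  -8.  11.]
70 56 y [-34. -17.  40.] x [-12.  -8.   6.]
80 53 y [-35. -18.  40.] x [-12. -10.  -0.]
```

The picture and the failed grasp agree that the real fingertips are about 40 mm above the reported TCP, in z only. I'll aim 40 mm lower, descending in small steps with the force watched.

jog_arm(
  rows=[80,0,0,0,0,80,0,0,0,0,80,0,0,0,0,80,0,0,25,0,80,0,0,25,0,80,0,0,25,0,80,0,0,15,0,80,0,0,10,0,80,0,0,8,0,80,0,0,8,0,80,0,0,0,0,80,0,0,0,0],
)

```text
time: 6.35
tool_pos: [0.5987, 0.2871, -0.0152]
tool_rot: [3.141, -0.001, 1.124]
contact_force: [0.1, 0.8, -0.8]
opening: 0.0802
```

jog_arm(
  rows=[80,0,0,5,0,80,0,0,5,0,80,0,0,4,0,80,0,0,0,0,40,0,0,0,0,40,0,0,0,0,40,0,0,0,0,40,0,0,0,0,40,0,0,0,0,40,0,0,0,0],
)

```text
time: 7.35
tool_pos: [0.5985, 0.287, -0.0295]
tool_rot: [3.141, -0.0, 1.124]
contact_force: [-0.4, -0.7, 0.9]
opening: 0.0538
```

jog_arm(
  rows=[40,0,0,-15,0,40,0,0,-30,0,40,0,0,-35,0,40,0,0,-30,0,40,0,0,0,-8,40,0,0,0,-7.65,40,-15,3.5,0,0,40,-35,8.2,0,0,40,-38,8.9,0,0,40,-38,8.9,0,0,40,-38,8.9,0,0,40,-38,8.9,0,0,40,-38,8.9,0,0,40,-38,8.9,0,0,40,-35,8.2,0,0,40,-33.8,7.7,0,0,40,0,0,0,0,40,0,0,0,0,40,0,0,0,0],
)

```text
time: 9.25
tool_pos: [0.6178, -0.0682, 0.0804]
tool_rot: [-3.141, -0.0, 1.396]
contact_force: [-0.5, -0.0, -2.0]
opening: 0.054
```

```bash
python3 - <<'E'
from h import *
p,d=snap('scene','s3'); P=cloud('scene',d)*1000
cv2.imwrite('pics/s3c.png',cv2.resize(p[120:320,130:330,::-1],(600,600),interpolation=cv2.INTER_CUBIC))
o=observe();print(o['tool_pos'],o['tool_rot'],o['contact_force'],o['opening'])
a=-.1736; R=np.array([[np.cos(a),np.sin(a)],[-np.sin(a),np.cos(a)]])
q=(P[...,:2]-[546.2,-46.0])@R.T
k=(P[...,2]>70)&(P[...,2]<160)&(abs(q[...,0]-75)<50)&(abs(q[...,1]+10)<60)
for lo in range(70,160,10):
    m=k&(P[...,2]>=lo)&(P[...,2]<lo+10)
    if m.sum()>3: print(lo,m.sum(),'x',np.percentile(q[m][:,0],[3,50,97]).round(),'y',np.percentile(q[m][:,1],[3,50,97]).round())
E
```

```text
[ 0.61790522 -0.06781681  0.08037802] [-3.14123761e+00 -3.04063896e-04  1.39674138e+00] [ 0.16848587  0.60706918 -2.09985301] 0.05405868546091964
110 98 x [ 50.  93. 103.] y [-51. -49. -19.]
120 116 x [ 52.  97. 108.] y [-52. -49. -20.]
130 147 x [ 51. 101. 119.] y [-52. -47.  -8.]
140 263 x [ 39.  79. 119.] y [-51. -29.  -8.]
150 360 x [ 39.  71. 120.] y [-51. -27.  13.]
```

View pics/s3c.png

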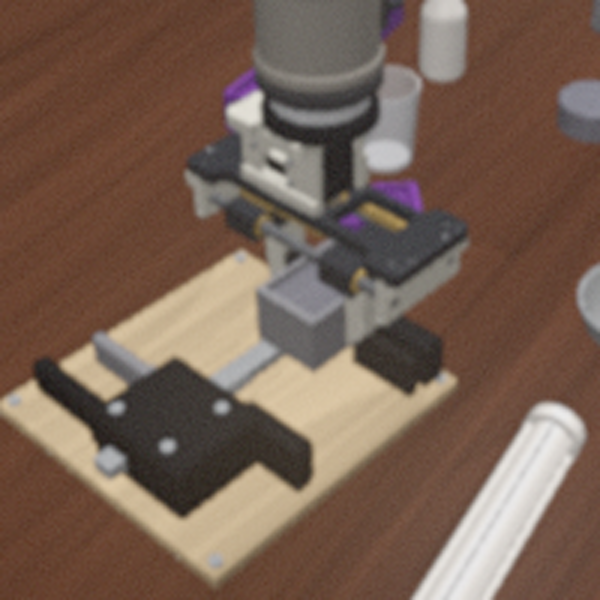

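The filter hangs level at (305,300) in the crop, above the gap, with its end at clamp y -50 as planned. I lower it.

jog_arm(
  rows=[40,1.5,0,25,0,40,0,0,25,0,40,0,0,20,0,40,0,0,12,0,40,0,0,6,0,40,0,0,4,0,40,0,0,3,0,40,0,0,2,0,40,0,0,0,0,40,0,0,0,0],
)

```text
time: 10.3
tool_pos: [0.6187, -0.0672, -0.0162]
tool_rot: [3.141, -0.0, 1.397]
contact_force: [0.4, 0.4, -2.4]
opening: 0.0538
```

jog_arm(
  rows=[40,0,0,1,0,40,0,0,0,0,66,0,0,0,0,66,0,0,0,0,66,0,0,0,0,66,0,0,0,0,66,0,0,-10,0,66,0,0,-25,0,66,0,0,-35,0,66,0,0,-35,0,66,0,0,0,0,66,0,0,0,0],
)

```text
time: 11.5
tool_pos: [0.619, -0.0672, 0.0888]
tool_rot: [3.139, 0.0, 1.397]
contact_force: [-0.3, 0.9, -0.4]
opening: 0.0663
```

jog_arm(
  rows=[40,-5,-18,0,0,20,-6,-25,0,0,0,-8,-25,0,0,0,-8,-25,0,0,0,-8,-25,0,0,0,-6.7,-25.4,0,0,0,0,0,0,0,0,0,0,30,0,0,0,0,30,0,0,0,0,25,0,0,0,0,12,0,0,0,0,8,0,0,0,0,0,0,0,0,0,0,0],
)

```text
time: 12.9
tool_pos: [0.4704, -0.0835, -0.0175]
tool_rot: [3.141, -0.0, 1.397]
contact_force: [-0.3, 0.1, -0.1]
opening: 0.0004
```

```bash
cat > gap.py <<'E'
from h import *
import sys
p,d=snap('scene',sys.argv[1]); P=cloud('scene',d)*1000
cv2.imwrite(f'pics/{sys.argv[1]}c.png',cv2.resize(p[170:330,130:330,::-1],(750,600),interpolation=cv2.INTER_CUBIC))
o=observe();print(o['time'],o['tool_pos'],o['contact_force'],o['opening'])
a=-.1736; R=np.array([[np.cos(a),np.sin(a)],[-np.sin(a),np.cos(a)]])
q=(P[...,:2]-[546.2,-46.0])@R.T; z=P[...,2]
k=(z>47)&(z<62)&(abs(q[...,0]-75)<35)&(q[...,1]>-58)&(q[...,1]<45)
f=(z>47)&(z<62)&(q[...,0]>50)&(q[...,0]<100)&(q[...,1]>-53)&(q[...,1]<100)
h,_=np.histogram(q[f][:,1],np.arange(-60,104,4)); print('y hist',dict(zip(range(-60,100,4),h.tolist())))
j=(z>47)&(z<62)&(abs(q[...,0]-15)<25)&(q[...,1]>10)&(q[...,1]<110); print('jaw body y',np.percentile(q[j][:,1],[3,50,97]).round(1), j.sum())
t=(z>40)&(z<58)&(q[...,0]<-35)&(q[...,0]>-100)&(q[...,1]<-65); 
E
python3 gap.py g0
```

```text
12.95 [ 0.47059862 -0.08355367 -0.01723171] [-0.2335833  -0.73140359 -0.15515702] 0.00013596264077783606
y hist {-60: 0, -56: 0, -52: 63, -48: 39, -44: 11, -40: 19, -36: 34, -32: 20, -28: 43, -24: 20, -20: 42, -16: 17, -12: 43, -8: 18, -4: 35, 0: 28, 4: 28, 8: 27, 12: 27, 16: 32, 20: 28, 24: 51, 28: 16, 32: 1, 36: 0, 40: 0, 44: 47, 48: 28, 52: 21, 56: 3, 60: 23, 64: 50, 68: 25, 72: 25, 76: 23, 80: 18, 84: 1, 88: 0, 92: 0, 96: 0}
jaw body y [62.5 69.7 82.2] 160
```

View pics/g0c.png

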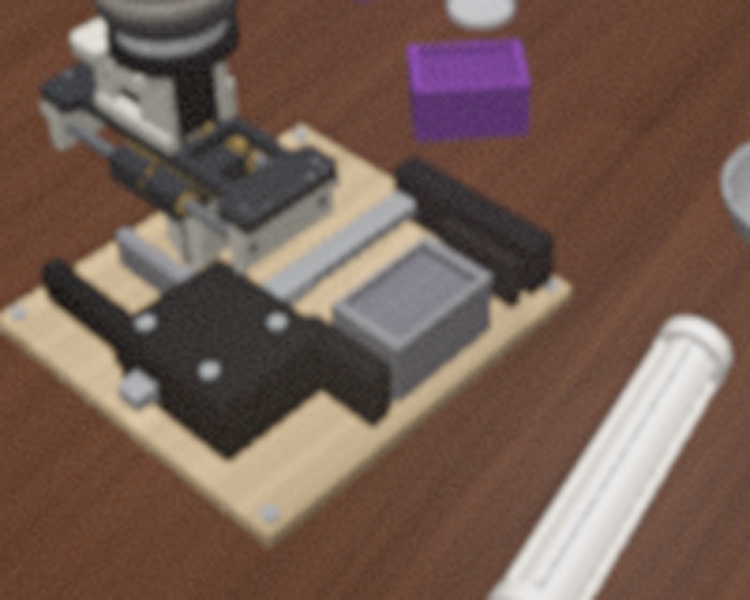

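The filter lies flat between the jaws at (415,320) in the crop, its end near the anvil and the pad about 20 mm away; the closed fingers stand beside the trigger. Next I make a first stroke to calibrate.

jog_arm(
  rows=[0,-4,0,0,0,0,-4,0,0,0,0,-4,0,0,0,0,-4,0,0,0,0,-4,0,0,0,0,0,0,0,0],
)

```text
time: 13.55
tool_pos: [0.4665, -0.1034, -0.0176]
tool_rot: [3.141, -0.0, 1.396]
contact_force: [0.5, 1.9, 1.0]
opening: 0.0007
```

jog_arm(
  rows=[0,-4,0,0,0,0,-4,0,0,0,0,-4,0,0,0,0,0,0,0,0],
)

```text
time: 13.95
tool_pos: [0.4648, -0.1139, -0.0176]
tool_rot: [3.141, -0.002, 1.397]
contact_force: [3.6, 10.8, 3.2]
opening: 0.0004
```

jog_arm(
  rows=[0,-3,0,0,0,0,-2,0,0,0,0,0,0,0,0],
)

```text
time: 14.25
tool_pos: [0.4644, -0.1184, -0.0176]
tool_rot: [3.141, -0.002, 1.397]
contact_force: [5.5, 13.2, 2.0]
opening: 0.0003
```

jog_arm(
  rows=[0,-2,0,0,0,0,0,0,0,0],
)

```text
time: 14.45
tool_pos: [0.4643, -0.1204, -0.0176]
tool_rot: [3.14, -0.002, 1.397]
contact_force: [6.3, 13.0, 1.3]
opening: 0.0004
```

jog_arm(
  rows=[0,-2,0,0,0,0,0,0,0,0],
)

```text
time: 14.65
tool_pos: [0.4642, -0.1223, -0.0176]
tool_rot: [3.14, -0.002, 1.397]
contact_force: [6.2, 14.0, 0.9]
opening: 0.001
```

```bash
python3 gap.py g1
```

```text
14.7 [ 0.46418687 -0.12230566 -0.01756043] [ 6.86638988 13.49826047  0.44955295] 0.00033497467105201976
y hist {-60: 0, -56: 0, -52: 61, -48: 38, -44: 12, -40: 17, -36: 40, -32: 20, -28: 42, -24: 21, -20: 39, -16: 19, -12: 38, -8: 17, -4: 38, 0: 24, 4: 31, 8: 30, 12: 20, 16: 30, 20: 32, 24: 49, 28: 20, 32: 0, 36: 1, 40: 46, 44: 29, 48: 20, 52: 3, 56: 44, 60: 42, 64: 23, 68: 29, 72: 18, 76: 20, 80: 2, 84: 0, 88: 0, 92: 0, 96: 0}
jaw body y [58.2 65.1 78.2] 159
```

jog_arm(
  rows=[0,-2,0,0,0,0,0,0,0,0],
)

```text
time: 14.9
tool_pos: [0.4641, -0.1231, -0.0176]
tool_rot: [3.14, -0.004, 1.397]
contact_force: [9.7, 20.1, 1.1]
opening: 0.0006
```

jog_arm(
  rows=[0,-2,0,0,0,0,0,0,0,0],
)

```text
time: 15.1
tool_pos: [0.4641, -0.1233, -0.0176]
tool_rot: [3.14, -0.006, 1.397]
contact_force: [13.9, 30.4, 2.5]
opening: 0.0003
```

```bash
python3 gap.py g2|tail -1
```

```text
jaw body y [57.8 64.3 78.1] 160
```

jog_arm(
  rows=[0,9,0,0,0,0,10,0,0,0,0,10,0,0,0,0,0,0,0,0,0,-6,0,0,0,0,-5,0,0,0,0,-5,0,0,0,0,-5,0,0,0,0,-5,0,0,0,0,0,0,0,0],
)

```text
time: 16.15
tool_pos: [0.4638, -0.1231, -0.0177]
tool_rot: [3.14, -0.004, 1.396]
contact_force: [8.5, 16.9, -0.7]
opening: 0.0008
```

```bash
python3 gap.py g3|tail -1
```

```text
jaw body y [49.1 55.9 69.3] 162
```

jog_arm(
  rows=[0,8,0,0,0,0,9,0,0,0,0,9,0,0,0,0,0,0,0,0,0,-6,0,0,0,0,-5,0,0,0,0,-5,0,0,0,0,-5,0,0,0,0,-5,0,0,0,0,0,0,0,0],
)

```text
time: 17.2
tool_pos: [0.4639, -0.123, -0.0176]
tool_rot: [3.14, -0.003, 1.396]
contact_force: [8.5, 16.3, 0.1]
opening: 0.0003
```

```bash
python3 gap.py g4
```

```text
17.25 [ 0.46390857 -0.12305658 -0.01762762] [ 7.70584924 15.89366458 -1.56257023] 0.0007018618005240338
y hist {-60: 0, -56: 8, -52: 25, -48: 14, -44: 27, -40: 37, -36: 26, -32: 30, -28: 34, -24: 28, -20: 31, -16: 24, -12: 34, -8: 27, -4: 36, 0: 18, 4: 35, 8: 22, 12: 40, 16: 42, 20: 31, 24: 16, 28: 26, 32: 14, 36: 0, 40: 57, 44: 33, 48: 23, 52: 24, 56: 24, 60: 15, 64: 1, 68: 0, 72: 0, 76: 0, 80: 0, 84: 0, 88: 0, 92: 0, 96: 0}
jaw body y [41.2 48.3 61. ] 158
```

jog_arm(
  rows=[0,8,0,0,0,0,9,0,0,0,0,9,0,0,0,0,0,0,0,0,0,-5,0,0,0,0,-4,0,0,0,0,-3,0,0,0,0,0,0,0,0],
)

```text
time: 18.05
tool_pos: [0.4652, -0.1097, -0.0177]
tool_rot: [-3.141, -0.002, 1.396]
contact_force: [3.4, 12.0, 2.5]
opening: 0.0007
```

jog_arm(
  rows=[0,-2,0,0,0,0,0,0,0,0],
)

```text
time: 18.25
tool_pos: [0.4649, -0.1113, -0.0177]
tool_rot: [-3.141, -0.003, 1.397]
contact_force: [4.1, 14.6, 2.4]
opening: 0.0005
```

jog_arm(
  rows=[0,-2,0,0,0,0,0,0,0,0],
)

```text
time: 18.45
tool_pos: [0.4647, -0.113, -0.0177]
tool_rot: [-3.141, -0.003, 1.397]
contact_force: [4.7, 15.2, 1.7]
opening: 0.0005
```

jog_arm(
  rows=[0,-1,0,0,0,0,0,0,0,0],
)

```text
time: 18.65
tool_pos: [0.4646, -0.1137, -0.0177]
tool_rot: [-3.142, -0.003, 1.397]
contact_force: [4.9, 17.1, 0.8]
opening: 0.0004
```

```bash
python3 gap.py g5;python3 gap.py g6|tail -1
```

```text
18.7 [ 0.46461369 -0.11374097 -0.01767987] [ 4.74069096 15.92902833  2.18883936] 0.0005441213628505014
y hist {-60: 0, -56: 14, -52: 11, -48: 20, -44: 40, -40: 17, -36: 46, -32: 21, -28: 42, -24: 17, -20: 40, -16: 24, -12: 33, -8: 22, -4: 35, 0: 27, 4: 28, 8: 30, 12: 26, 16: 51, 20: 23, 24: 20, 28: 19, 32: 7, 36: 54, 40: 35, 44: 23, 48: 24, 52: 28, 56: 12, 60: 1, 64: 0, 68: 0, 72: 0, 76: 0, 80: 0, 84: 0, 88: 0, 92: 0, 96: 0}
jaw body y [37.3 44.8 57.4] 157
jaw body y [37.2 44.4 56.9] 161
```

jog_arm(
  rows=[0,-1.5,0,0,0,0,0,0,0,0],
)

```text
time: 18.95
tool_pos: [0.4645, -0.1151, -0.0177]
tool_rot: [3.142, -0.004, 1.397]
contact_force: [7.1, 18.4, 1.0]
opening: 0.0003
```

```bash
cat > avg.py <<'E'
from h import *
F=[]
for _ in range(12): read_camera('top'); F.append(observe()['contact_force'])
f=np.mean(F,0); s=np.std(F,0); print(f,s,'clamp x,y',f[0]*.985-f[1]*.1727,f[0]*.1727+f[1]*.985,observe()['tool_pos'],observe()['time'])
E
python3 avg.py
```

```text
[ 5.90434851 18.35194006  1.32042029] [0.49433401 0.48961009 0.50663951] clamp x,y 2.6464032370321333 19.096341946904573 [ 0.46449024 -0.11500777 -0.01767957] 19.55
```

Trigger load is about 18.6 N against about 13.2 N when driving freely, which gives a grip of roughly 14 N. I release and withdraw.

jog_arm(
  rows=[0,4,0,0,0,0,8,0,0,0,0,10,0,0,0,0,10,0,0,0,0,3,0,0,0,0,0,0,0,0,0,0,0,-20,0,0,0,0,-35,0,0,0,0,-40,0,0,0,0,-40,0,0,0,0,0,0,0,0,0,0,0,0,0,0,0,0],
)

```text
time: 20.85
tool_pos: [0.4692, -0.0828, 0.1162]
tool_rot: [-3.139, -0.0, 1.397]
contact_force: [-0.5, 0.6, -0.2]
opening: 0.0008
```

```bash
python3 gap.py g7; python3 - <<'E'
from h import *
p,d=snap('top','t2'); W=cloud('top',d)*1000
cv2.imwrite('pics/t2c.png',cv2.resize(p[130:260,270:400,::-1],(600,600),interpolation=cv2.INTER_CUBIC))
E
```

```text
20.9 [ 0.46910969 -0.08275259  0.11593725] [-0.11507214  0.14806178 -0.99815495] 8.370076912239595e-05
y hist {-60: 0, -56: 4, -52: 16, -48: 16, -44: 47, -40: 15, -36: 46, -32: 16, -28: 45, -24: 18, -20: 39, -16: 22, -12: 35, -8: 24, -4: 32, 0: 30, 4: 25, 8: 31, 12: 27, 16: 52, 20: 19, 24: 21, 28: 24, 32: 6, 36: 61, 40: 24, 44: 26, 48: 30, 52: 21, 56: 10, 60: 0, 64: 0, 68: 0, 72: 0, 76: 0, 80: 0, 84: 0, 88: 0, 92: 0, 96: 0}
jaw body y [36.8 44.3 57.9] 165
```

View pics/g7c.png

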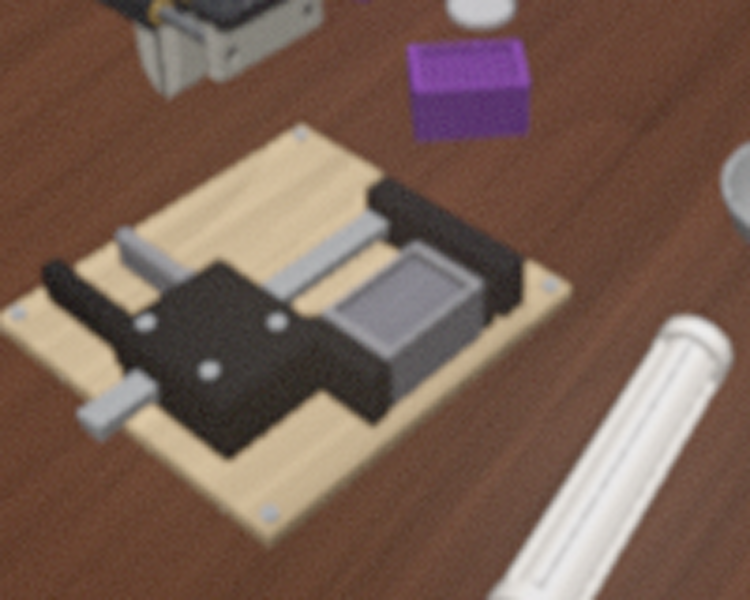

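```bash
python3 -c "
from cell import hand_in; print(hand_in())"
```

```text
the job is handed in; nothing more can be done
None
```

I laid the grey filter on the clamp's board, let go of it, and tightened the sliding jaw on it using only the trigger. I then released the trigger, raised the arm clear and handed the job in at about 21 s. The hand-in gives no verdict, so I don't know how it was judged.

**First grasp:** it missed. The reported TCP height turned out to be about 40 mm lower than the real fingertips, so the fingers closed just above the filter. I measured the offset with the depth camera and corrected for it, and the second grasp held at 54 mm.

**Clamping:** I made three full trigger strokes and one partial stroke, pushing with the closed fingers. I stopped when the load on the trigger was about 18.6 N, against roughly 13.2 N when driving the jaw freely. That gives an estimated grip of about 14 N, with a likely range of 12.5 to 16 N. This is worked out from the trigger load, as the clamping force can't be measured directly.

**Last checks:**
- In the last picture the filter lies flat and straight between both jaws, and the trigger is back at its starting position.
- The jaw stayed where it was after release, having travelled about 25 mm in all.
- The wrist force was about zero, and I saw no bystander out of place.
- During the first stroke I pushed the trigger against its hard stop with up to about 33 N. The jaw was not yet touching the filter at that point.

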